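# Feed two toggles from the rotary drum

## Robot

A 6-joint arm with a two-finger parallel gripper is mounted at the origin on a cart in front of the work surface, level with it; the furniture and walls round the work are solid. World frame = base frame: x ahead of the robot, y to its left, z up, the work surface at z = 0. Lengths are in mm, angles in rad, forces in N, time in s.
With the tool pointing down it reaches from about 350 to 975 mm from the base axis. Payload 7.1 kg.
Tool frame: the origin (TCP) lies on the front face of the gripper's body, between the roots of the fingers; the fingertips stand 80 mm ahead of it and the grasp point (between the pads) lies 61 mm ahead of it (env.tips_ahead is the distance from the TCP to the fingertips, in mm); z points along the fingers, y is the line along which they close (so a half turn about z gives the same grasp; the last joint's range is limited). The gripper opens to 88 mm and grips with 3 to 60 N. Pads are 20 mm wide; open, the fingers measure 115 mm over their backs; the gripper's body (75 mm by 178 mm) begins 61 mm behind the grasp point.
Start: joints at [-1.125, 0.423, 1.63, -0, 1.089, -0.019], TCP at [280.167, -558.67, 302.675] pointing down, gripper open.
Joint ranges: [-3, 3], [-0.9, 2.11], [0.09, 2.58], [-1.31, 4.45], [0.11, 2.69], [-2.54, 2.54]. Speed limits (rad/s): [2.39, 2.39, 3.01, 3.14, 3.14, 3.14].

## Interface

Orientations are given as a unit quaternion [x, y, z, w].
In Python, from station import env, set_gripper, viewer, workorder gives the robot as it stands. Calls block until the motion is done:
- env.reach(position, orientation): joint-space move of the TCP to a pose.
- env.move_l(position, rot=None, rate=150, f_stop=None): straight line of the TCP; rot=None keeps the orientation; rate is the mean speed in mm/s. With f_stop (N) it stops when the force on the tool has changed by that much, and returns True; else False.
- env.move_joints(angles): joint-space move.
- set_gripper(opening): finger opening in mm; the grip force is fixed at half the most; returns when the fingers have stopped.
- env.hold(seconds).
- env.ik(position, orientation): joint angles nearest the present ones, or None.
- env.read_state(): the state.
- viewer.camera(name): name is "scene" or "side" or "wrist"; returns the picture (420x560x3 uint8, blue, green, red); there is no depth.
- viewer.camera_params(name): a dict with "fx", "fy", "cx", "cy" (pixels), "dist" ([k1, k2, p1, p2, k3] as OpenCV has them; the pictures are not rectified), "pose" (4x4, takes a point from camera to world coordinates); the wrist camera has in their place "tool_from_camera" (4x4, takes a point from camera to tool coordinates, whose origin is the TCP and whose axes are the flange's). Camera axes: x right, y up, looking along -z (the intrinsics and any distortion apply to the point x, -y, -z); pixel columns grow to the right and rows downward; lengths in mm; the calibration is good to about 2 mm. A picture is of the moment at which its call begins: read the wrist's pose just before it. camera_params takes no time and is no camera call.
A pose or a line that the arm cannot do raises env.IKError and nothing moves.
- workorder.sign_off(): hands the job in; it is judged then, once.
The state is a dict: "time_s": time; "qpos": joint angles; "dq": joint speeds; "tau": joint torques, N m; "tool_pos": TCP position; "orientation": TCP orientation; "force": force on the tool from outside, world axes, zero at the start; "wrist_torque": the same for the moment, N m; "width": finger opening in mm; "grip_force": force on a finger pad.
Only numpy, scipy, OpenCV 4.12 (cv2) and the standard library are available. Lean on these libraries where they do the work, as an engineer would, in place of code of your own. Each camera call takes 0.05 s, during which the arm holds its last target. There are 200 camera calls.

## Task

A new clay-cutting wire needs two wooden toggles from the rotary feeder. Push the catch tray between its two guide rails, away from you until it is fully home against the end stop, and swing the latch right across in front of it; then slowly crank the drum, with its top moving towards the tray side, until two toggles have dropped into the tray one at a time, the first lying still before the second drops. Leave the other toggles in the drum, do not touch any toggle with the gripper, and leave the tray latched and the things standing around where they are.

Things in the scene. Friction and masses are not known exactly. Their poses are not given: they have to be found in the camera images.
- feeder: rotary feeder, fixed. Origin on the bench under mid drum; x points away from the robot along drum axis and rails, y left from drum to tray, z up. In its frame, mm: housing x -48..48, y -66..66, top z 184; chute on the left down to y 110, z 58 (x -40..40); two rails 16 high, x -105..65, inner faces y 95 and 191; end stop face x 55; latch pivot on the outer rail at x -64, y 199
- drum_axis (a point): centre of the drum on its axis, 118 mm above the bench; axes as the feeder's
- drum (a joint): drum angle, rad; grows as the top turns towards the tray (anticlockwise seen from the robot). Limits -0.35 and 6.2, starts -0.06 to 0.06; stiff (0.15 N m), stays where left. Six pockets 1.05 rad apart; a toggle rolls out as the vane under it tilts just below level, so toggles drop at about 0.65-0.85, 1.7-1.9, 2.75-2.95
- crank_handle (a point): mid-line of the crank's round wooden handle, 33 mm from its end, 16 mm thick, parallel to the drum axis, feeder x -125..-59 mm (this point -92), 72 mm from the axis. At drum angle q in the feeder frame y = 72 cos(1.745 - q), z = 118 + 72 sin(1.745 - q) mm: starts near the top, goes left and down. Shut fingers can push it from the right, then from above
- tray: loose open sheet-metal catch tray, 110 long (x) x 90 wide (y) x 40 mm high, wall 4 mm, about 0.25 kg; origin at the centre of its underside. It starts between the rails (3 mm play each side), 45 to 90 mm short of home, on the robot's side. Fully home its far wall touches the end stop and its origin is at feeder x 0, y 143 mm
- latch (a joint): turn latch angle, rad, about its vertical pivot. 0: bar lies along the outer rail pointing to the robot; negative: splayed outward, left (starts -0.5 to -0.05); 1.57: shut, bar across in front of the home tray, 4 mm clear of it. Friction 0.05 N m, stays where left; limits -0.6, 1.57. Bar 10 mm wide, z 19.5-29.5 mm, reaches 75 mm from the pivot
- latch_knob (a point): centre of the black ball (18 mm) on the latch's upright pin (12 mm thick, z 29 to 65 mm), 62 mm from the pivot, 67 mm above the bench. At latch angle u in the feeder frame x = -64 - 62 cos u, y = 199 - 62 sin u mm. Push it from outside along its arc
- toggle_a: loose wooden toggle, a plain rod 17 mm in diameter and 60 mm long, 20 g. Its origin lies 8.5 mm off the rod's axis, at mid length. It lies along the drum's axis in a pocket, free to roll there. First to drop
- toggle_b: loose wooden toggle, a plain rod 17 mm in diameter and 60 mm long, 20 g. Its origin lies 8.5 mm off the rod's axis, at mid length. It lies along the drum's axis in a pocket, free to roll there. Second to drop
- toggle_c: loose wooden toggle, a plain rod 17 mm in diameter and 60 mm long, 20 g. Its origin lies 8.5 mm off the rod's axis, at mid length. It lies along the drum's axis in a pocket, free to roll there. Third in turn: must stay in the drum
- toggle_d: loose wooden toggle, a plain rod 17 mm in diameter and 60 mm long, 20 g. Its origin lies 8.5 mm off the rod's axis, at mid length. It lies along the drum's axis in a pocket, free to roll there. Fourth in turn: must stay in the drum
- wedge: bystander: hardwood wedge 32x85x26 mm lying to the right of the drum, origin at the centre of its underside
- brush: bystander: flat brush 42x219x14 mm lying left of the outer rail, origin at the centre of its underside
- jug: bystander: plastic jug with a handle, 76x119x118 mm, left of the feeder, origin at its underside
- mallet: bystander: rubber mallet 95x265x60 mm lying at the right, origin at mid length on its underside
- plaster_block: bystander: white plaster block with a flower relief, 50x62x26 mm, on the bench in front of the drum at the right, origin at the centre of its underside
There are look-alikes about, which are no part of the job. Of the things that look like the tray, the largest one is meant.

How it is judged:
By the outcome, as a careful person would: the job done as asked, in the order asked, and still so for the second after the job is handed in, with the robot touching nothing.
It also fails if it takes over 72 s, if anything falls off the work surface, if the arm or the gripper's body presses on something with over 40 N, if the wrist force passes 120 N, or if a joint passes its speed limit or range.

## Working session

There is one attempt and no reset: what is moved stays moved. The work goes in short steps, each a Python script; the robot and the scene stay as the last script left them, time stands still between calls to the robot, and variables do not carry over. Pictures are saved under pics/ and viewed, at most 10 in all, crops included, and the job is handed in when it is done.

```bash
ls; mkdir -p pics
python3 - <<'E'
from station import env, set_gripper, viewer, workorder
import cv2, numpy as np
np.set_printoptions(precision=4,suppress=True)
for n in ("scene","side"):
    cv2.imwrite(f"pics/{n}0.png",cv2.resize(viewer.camera(n),None,fx=1.42,fy=1.42)); p=viewer.camera_params(n); print(n,p)
print(viewer.camera_params("wrist"))
s=env.read_state(); print(s["time_s"],s["orientation"],s["width"])
E
```

```text
pics
scene {'fx': 437.49606205990074, 'fy': 437.49606205990074, 'cx': 279.9180035506632, 'cy': 205.86174548403233, 'dist': array([-0.0603,  0.    ,  0.    ,  0.    ,  0.    ]), 'pose': array([[   0.5538,    0.3335,   -0.7629, -703.0879],
       [  -0.8326,    0.2361,   -0.5011, -808.2763],
       [   0.013 ,    0.9127,    0.4085,  833.8142],
       [   0.    ,    0.    ,    0.    ,    1.    ]])}
side {'fx': 380.7194819978402, 'fy': 380.7194819978402, 'cx': 280.8229374399507, 'cy': 203.00034532009943, 'dist': array([-0.1099,  0.    ,  0.    ,  0.    ,  0.    ]), 'pose': array([[  -1.    ,   -0.0035,    0.0008,  578.2387],
       [   0.0028,   -0.6159,    0.7878, 1096.5247],
       [  -0.0023,    0.7878,    0.6159,  979.2228],
       [   0.    ,    0.    ,    0.    ,    1.    ]])}
{'fx': 313.4924057969455, 'fy': 313.4924057969455, 'cx': 281.3534631571999, 'cy': 207.4479677693116, 'dist': array([0.0225, 0.    , 0.    , 0.    , 0.    ]), 'tool_from_camera': array([[ -0.0003,   0.9612,   0.2758,  76.9128],
       [  1.    ,   0.0004,  -0.0003,   0.1751],
       [ -0.0004,   0.2758,  -0.9612, -81.8555],
       [  0.    ,   0.    ,   0.    ,   1.    ]])}
0.1 [ 0.9731  0.2303 -0.0001 -0.0007] 88.07907326487359
```

View pics/scene0.png

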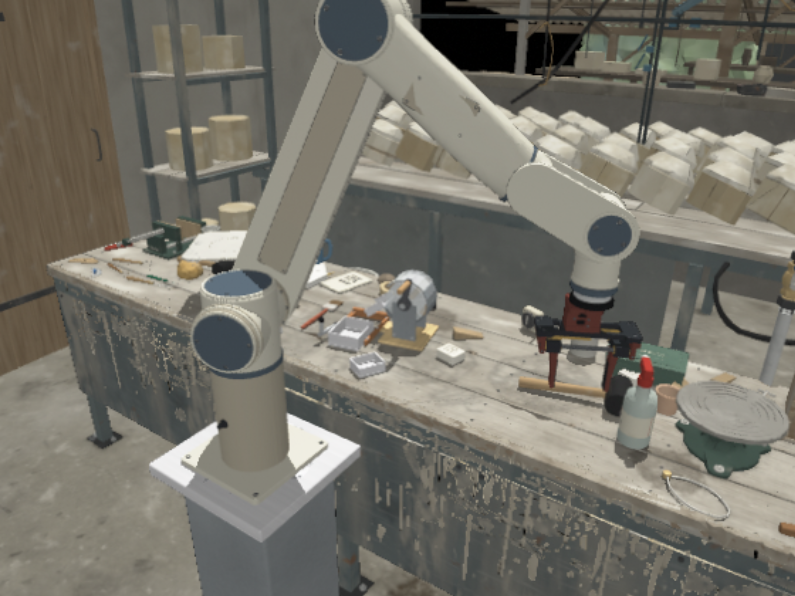

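View pics/side0.png

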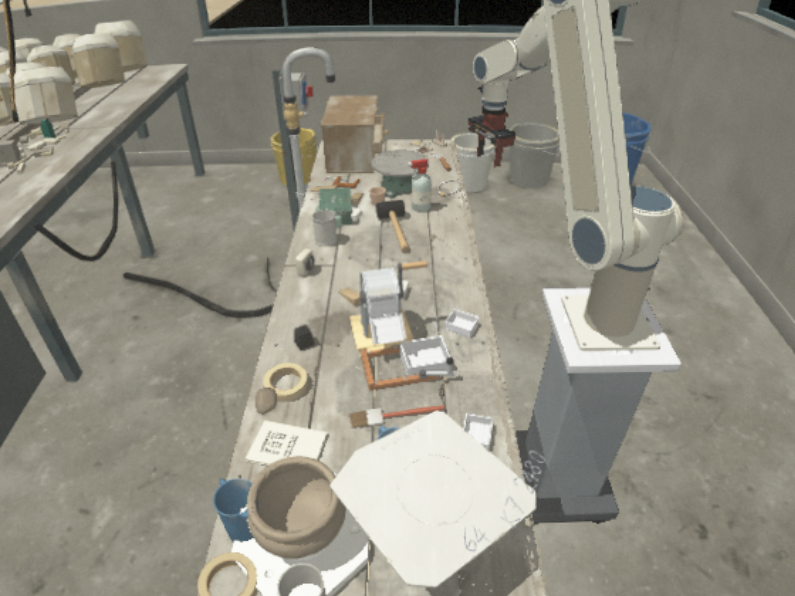

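The side view shows the feeder at about (380,295), the large tray between orange rails at (425,355), and the latch knob near (450,362) or (443,393). Two smaller look-alike trays are at (462,322) and (478,430). Next I'll take a close wrist view from above.

```bash
cat > h.py <<'E'
from station import env, set_gripper, viewer, workorder
import cv2, numpy as np
from scipy.spatial.transform import Rotation as R
np.set_printoptions(precision=1,suppress=True)
F=np.diag([1.,-1,-1])
def snap(n):
    s=env.read_state(); p=viewer.camera_params(n)
    if n=="wrist":
        T=np.eye(4);T[:3,:3]=R.from_quat(s["orientation"]).as_matrix();T[:3,3]=s["tool_pos"];P=T@p["tool_from_camera"]
    else: P=p["pose"]
    K=np.array([[p["fx"],0,p["cx"]],[0,p["fy"],p["cy"]],[0,0,1]])
    return viewer.camera(n),(K,p["dist"],P)
def ray(c,uv):
    K,d,P=c
    x=cv2.undistortPoints(np.array([[uv]],float),K,d)[0,0]
    v=P[:3,:3]@np.array([x[0],-x[1],-1]); return P[:3,3],v
def at_z(c,uv,z):
    o,v=ray(c,uv); return o+v*(z-o[2])/v[2]
def proj(c,X):
    K,d,P=c
    x=(np.atleast_2d(X)-P[:3,3])@P[:3,:3]@F
    return cv2.projectPoints(x.reshape(-1,1,3),np.zeros(3),np.zeros(3),K,d)[0].reshape(-1,2)
def fpt(f,X):  # feeder pose f=(x,y,yaw) -> world
    X=np.atleast_2d(X).astype(float); c,s=np.cos(f[2]),np.sin(f[2])
    return np.c_[f[0]+c*X[:,0]-s*X[:,1],f[1]+s*X[:,0]+c*X[:,1],X[:,2]]
E
python3 - <<'E'
from h import *
im,c=snap("side")
for n,u,z in [("outer far corner",(370,388),16),("outer near",(455,378),16),("drum mid",(380,285),150)]:
    print(n,at_z(c,np.array(u)/1.42,z))
E
```

```text
outer far corner [645.7 244.5  16. ]
outer near [443.4 214.1  16. ]
drum mid [624.3  22.4 150. ]
```

Run:
```python
from h import *
s=env.read_state(); p=s["tool_pos"]
env.reach([570,90,420],[1,0,0,0])
set_gripper(0)
im,c=snap("wrist"); cv2.imwrite("pics/w1.png",cv2.resize(im,None,fx=1.42,fy=1.42,interpolation=cv2.INTER_CUBIC))
np.save("w1.npy",im); import pickle; pickle.dump(c,open("w1.pkl","wb"))
im,c=snap("side"); cv2.imwrite("pics/s1.png",cv2.resize(im[150:310,200:370],None,fx=3.7,fy=3.7,interpolation=cv2.INTER_CUBIC))
print(env.read_state()["time_s"],env.read_state()["tool_pos"])
```

```text
4.1417 [570.  90. 420.]
```

View pics/w1.png

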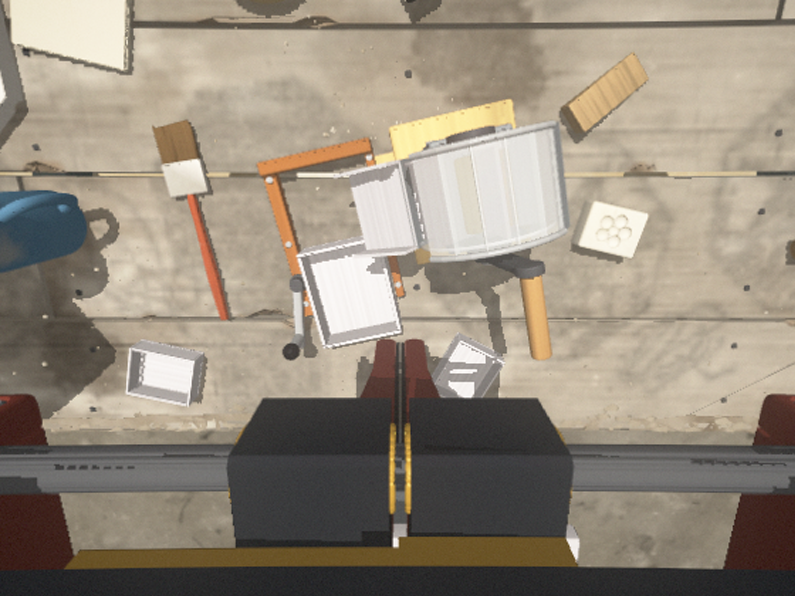

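View pics/s1.png

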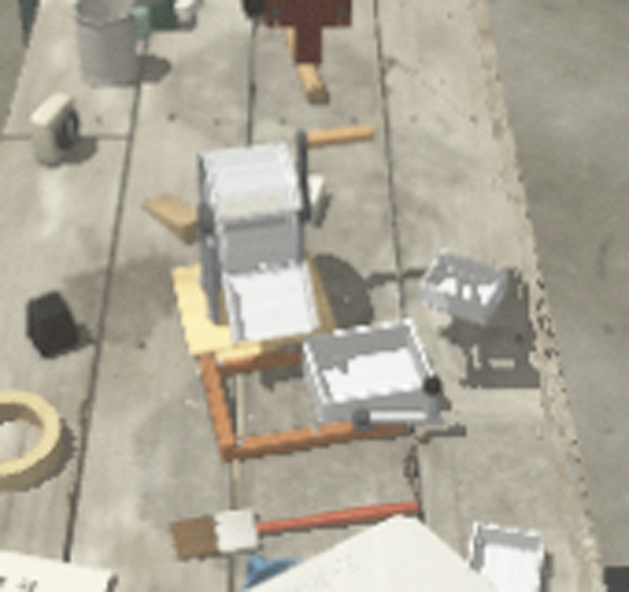

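Readings in the wrist view (enlarged pixels):
- **Outer rail and end stop:** far-left corner (258,164), inner corner (274,178), end-stop right end (372,152).
- **Latch:** pivot (297,283), knob (291,352).
- **Crank handle:** from root (531,272) to end (541,357).
- **Tray rim corners:** (300,252), (401,330), (327,347).

The side view agrees. I'll fit everything to these.

Run:
```python
from h import *; import pickle
from scipy.optimize import least_squares
c=pickle.load(open("w1.pkl","rb"))
px=np.array([(258,164),(274,178),(372,152),(297,283),(291,352),(541,357),(300,252),(401,330),(327,347)])/1.42
def pts(p):
    u,d,q=p[3:6]; a=1.745-q
    L=[(65,207,16),(55,191,16),(55,95,16),(-64,199,32),(-64-62*np.cos(u),199-62*np.sin(u),67),(-125,72*np.cos(a),118+72*np.sin(a)),
       (55-d,188,40),(-55-d,98,40),(-55-d,188,40)]
    return fpt(p,L)
f=lambda p:np.r_[((proj(c,pts(p))-px)).ravel(), p[5]/0.03]
r=least_squares(f,[580,25,.2,-.2,60,0],loss="soft_l1",x_scale=[10,10,.1,.1,10,.1])
print(r.x[:3],r.x[2:],'\n',r.fun[:-1].reshape(-1,2))
np.save("pose.npy",r.x)
print("ctr",fpt(r.x,[(0,0,118)]),"handle,knob",pts(r.x)[[5,4]])
print(at_z(c,np.array((327,347))/1.42,40),at_z(c,np.array((401,330))/1.42,40))
im,c=snap("side"); print("side proj crop",(proj(c,pts(r.x))-[200,150])*3.7)
```

```text
[627.8  20.7   0.2] [ 0.2 -0.3 82.4  0. ] 
 [[ 0.9  1.4]
 [ 2.  -3.9]
 [-4.3  0.1]
 [ 0.4  1.4]
 [ 0.  -1.1]
 [ 0.1 -0.3]
 [-2.6 -0.1]
 [ 1.   0.6]
 [-2.4 -0. ]]
ctr [[627.8  20.7 118. ]] handle,knob [[508.2 -17.2 189.1]
 [461.  204.6  67. ]]
[453.6 171.4  40. ] [473.7  88.8  40. ]
side proj crop [[222.6 449.6]
 [230.3 435. ]
 [212.5 362.6]
 [359.  408.5]
 [428.8 383.6]
 [370.1 130.3]
 [317.5 400.3]
 [406.4 316.8]
 [432.9 381.3]]
```

```bash
cat >> h.py <<'E'
P=np.load("pose.npy") if __import__("os").path.exists("pose.npy") else None
def quat(yaw): # tool down, yaw relative to feeder x
    return R.from_matrix(R.from_euler("z",P[2]+yaw).as_matrix()@F).as_quat()
def tip(x,y,z): # tcp position for fingertips at feeder point, tool down
    return fpt(P,[(x,y,z+80)])[0]
E
python3 - <<'E'
from h import *
print(P[2:])
q=quat(np.pi/2); print(env.ik(tip(-176,143,120),q))
env.reach(tip(-178,143,120),q)
env.move_l(tip(-178,143,18),rate=120)
hit=env.move_l(tip(-75,143,18),rate=45)
hit=env.move_l(tip(-45,143,18),rate=25,f_stop=10)
s=env.read_state()
c,sn=np.cos(P[2]),np.sin(P[2]); d=s["tool_pos"][:2]-P[:2]
print(hit,"feeder",c*d[0]+sn*d[1],-sn*d[0]+c*d[1],s["force"],s["time_s"])
env.move_l(tip(-110,143,18),rate=120)
env.move_l(tip(-110,143,120),rate=150)
env.reach(tip(-90,100,300),quat(0))
im,cc=snap("wrist"); cv2.imwrite("pics/w2.png",cv2.resize(im,None,fx=1.42,fy=1.42,interpolation=cv2.INTER_CUBIC))
import pickle; pickle.dump(cc,open("w2.pkl","wb"))
print(env.read_state()["time_s"])
E
```

```text
[ 0.2 -0.3 82.4  0. ]
[ 0.3  0.3  2.1 -0.   0.7  0. ]
True feeder -65.967855748404 142.94026068657755 [-0.3  0.4  0.5] 9.7083
12.4333
```

View pics/w2.png

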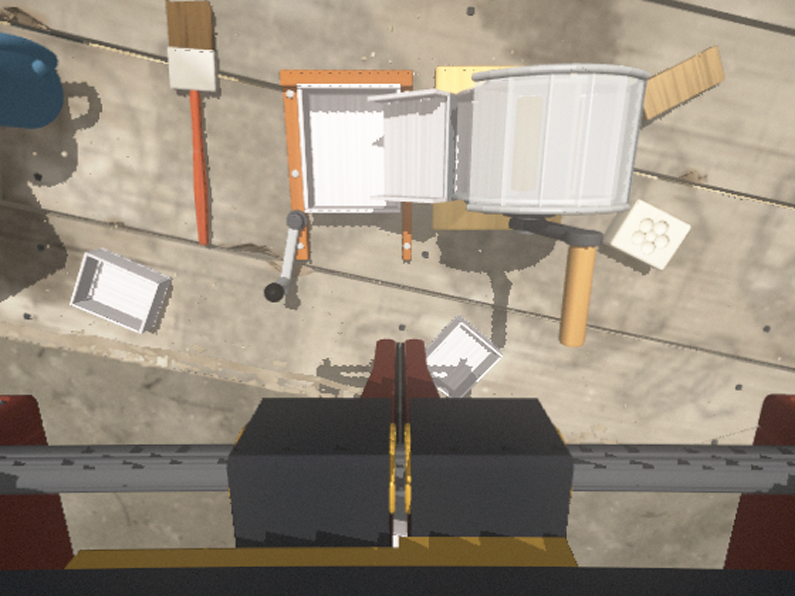

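The tray's far rim sits against the end stop at (302,86)–(370,84). The knob is at (275,291), the pivot at (296,219), and the handle end at (574,342). I'll check these against the fit, then swing the latch.

Run:
```python
from h import *; import pickle
from scipy.optimize import least_squares
c=pickle.load(open("w2.pkl","rb"))
px=np.array([(280,71),(296,219),(275,291),(574,342),(305,212)])/1.42
def pts(p):
    u,q=p[3],p[5]; a=1.745-q
    return fpt(p,[(65,207,16),(-64,199,32),(-64-62*np.cos(u),199-62*np.sin(u),67),(-125,72*np.cos(a),118+72*np.sin(a)),(-55,188,40)])
print(proj(c,pts(P))-px)
f=lambda p:np.r_[(proj(c,pts(p))-px).ravel(),p[5]/.03,(p[4]-P[4])]
r=least_squares(f,P,x_scale=[10,10,.1,.1,10,.1]); np.set_printoptions(precision=3,suppress=True)
print(P,r.x,r.fun)
P[:]=(P+r.x)/2; np.save("pose.npy",P)
u0=P[3]; q=quat(np.pi/2)
def w(u,d): return -64-62*np.cos(u)-d*np.sin(u),199-62*np.sin(u)+d*np.cos(u)
env.reach(tip(*w(u0,45),150),q)
env.move_l(tip(*w(u0,45),50),rate=150)
for u in np.linspace(u0,1.3,6): env.move_l(tip(*w(u,25),50),rate=60)
x,y=w(1.57,10)
hit=env.move_l(tip(x,y,50),rate=30,f_stop=8)
s=env.read_state(); cc,sn=np.cos(P[2]),np.sin(P[2]); d=s["tool_pos"][:2]-P[:2]
print(hit,"feeder",cc*d[0]+sn*d[1],-sn*d[0]+cc*d[1],s["force"],s["time_s"])
env.move_l(tip(x-40,y,50),rate=120)
env.move_l(tip(x-40,y,120),rate=150)
env.reach(tip(-90,100,300),quat(0))
im,cc=snap("wrist"); cv2.imwrite("pics/w3.png",cv2.resize(im,None,fx=1.42,fy=1.42,interpolation=cv2.INTER_CUBIC))
pickle.dump(cc,open("w3.pkl","wb"))
print(env.read_state()["time_s"])
```

```text
[[ 1.1  2.9]
 [ 0.1  1.5]
 [-0.6  0.2]
 [-2.5  1.2]
 [ 0.2  0.3]]
[627.828  20.74    0.214  -0.263  82.406   0.012] [629.199  21.409   0.214  -0.238  82.406  -0.021] [ 0.751  1.512 -0.311  0.3    0.15  -0.65  -0.361 -0.422 -0.114 -0.916
 -0.698  0.   ]
True feeder -84.3712819552111 139.79820027590597 [-0.368  0.379  0.699] 18.0917
20.4917
```

View pics/w3.png

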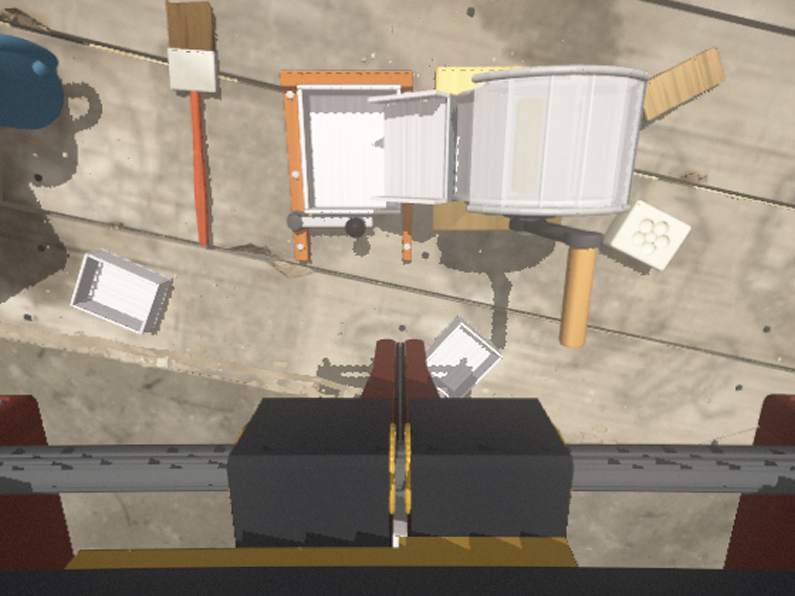

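The latch now lies straight across in front of the home tray, from pivot (295,221) to knob (356,228). Next is crank stage 1.

Run:
```python
from h import *
q=quat(0)
env.reach(tip(-100,-60,260),q)
env.move_l(tip(-100,-60,150),rate=150)
env.move_l(tip(-100,-34,150),rate=60)
env.move_l(tip(-100,31,150),rate=16)
s=env.read_state(); print(s["force"],s["time_s"])
env.hold(1.5)
im,c=snap("wrist"); a=im
env.hold(0.3)
b,_=snap("wrist"); print("diff",np.abs(a.astype(int)-b)[:230].max())
cv2.imwrite("pics/w4.png",cv2.resize(b,None,fx=1.42,fy=1.42,interpolation=cv2.INTER_CUBIC))
print(env.read_state()["time_s"])
```

```text
[  5.3 -29.1 -10.7] 26.8667
diff 60
28.7667
```

View pics/w4.png

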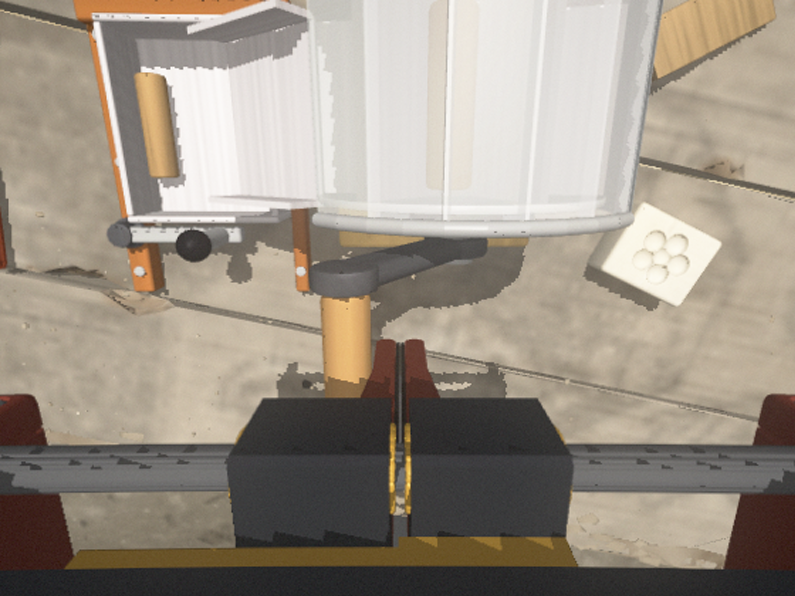

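One toggle lies in the tray at (157,125), with the handle at (346,340). For stage 2 I'll push the handle down from above, following its arc.

Run:
```python
from h import *
h=lambda q:(72*np.cos(1.745-q),118+72*np.sin(1.745-q))
im0=None
env.move_l(tip(-100,10,150),rate=80)
env.move_l(tip(-100,10,205),rate=120)
env.move_l(tip(-100,h(.95)[0]+3,205),rate=100)
a,_=snap("wrist"); env.hold(.4); b,_=snap("wrist"); t=np.abs(a.astype(int)-b)[30:140,70:200]; print("still:",t.max(),(t>40).sum())
env.move_l(tip(-100,h(.95)[0]+3,h(.95)[1]+14),rate=60)
fm=[]
for q in np.arange(1.0,2.06,.15):
    y,z=h(q); env.move_l(tip(-100,y+2,z+8),rate=16); fm.append(env.read_state()["force"])
print(np.array(fm)); print(env.read_state()["time_s"])
env.hold(1.0)
im,c=snap("wrist"); cv2.imwrite("pics/w5.png",cv2.resize(im,None,fx=1.42,fy=1.42,interpolation=cv2.INTER_CUBIC))
```

```text
still: 123 761
[[-17.9  29.   41.4]
 [-18.5  40.1  37.8]
 [-19.3  48.7  37. ]
 [-17.4  58.   27.6]
 [-16.6  64.4  21.8]
 [-11.8  71.7   8.2]
 [  0.    0.1   0.6]
 [ -0.5  -0.5  -0.1]]
37.85
```

View pics/w5.png

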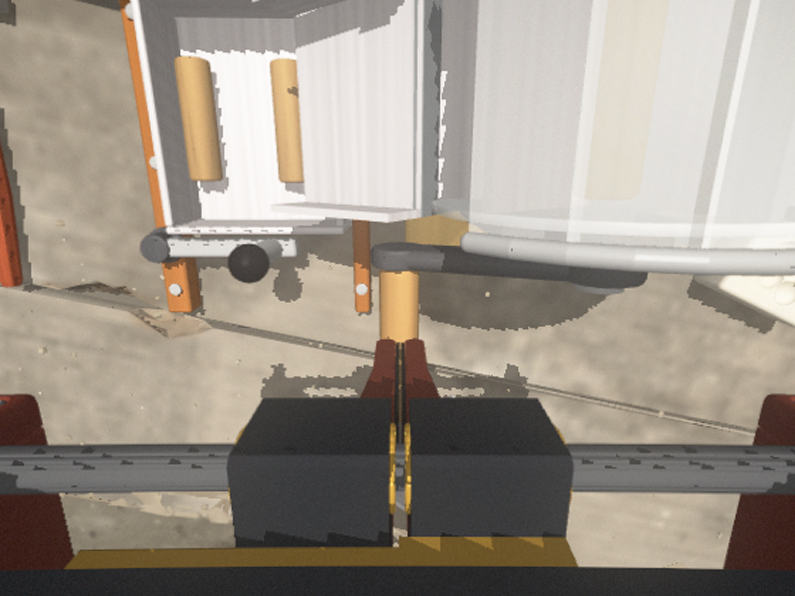

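Two toggles now lie in the tray, at (198,118) and (287,120). Another still shows inside the drum at (612,100), and the latch is still shut. The contact slipped free near the end, so I'll retract and check that the drum didn't overrun and nothing else moved.

Run:
```python
from h import *
s=env.read_state(); p=np.array(s["tool_pos"])
env.move_l(p+[0,0,140],rate=120)
env.reach(tip(-90,100,300),quat(0)); env.hold(.8)
im,c=snap("wrist"); 
side,cs=snap("side")
A=cv2.resize(im[:260],(560*800//560,260*800//560))
hh=lambda q:fpt(P,[(-125,72*np.cos(1.745-q),118+72*np.sin(1.745-q))])
for q in (1.8,2.0,2.2,2.4,2.7): print(q,proj(c,hh(q))[0]*800/560,proj(cs,hh(q))[0])
B=cv2.resize(side[185:275,230:345],None,fx=2.5,fy=2.5,interpolation=cv2.INTER_CUBIC)
C=np.zeros((600,800,3),np.uint8); C[:A.shape[0]]=A; C[372:372+B.shape[0],:B.shape[1]]=B
cv2.imwrite("pics/w6.png",C); print(env.read_state()["time_s"],env.read_state()["force"])
```

```text
1.8 [436.5 310.7] [305.2 215.9]
2.0 [437.9 305.5] [304.9 218.6]
2.2 [442.4 301. ] [304.4 220.6]
2.4 [449.6 297.1] [303.7 221.8]
2.7 [464.6 292.7] [302.5 222.2]
41.475 [ 0.2 -0.1  0.1]
```

View pics/w6.png

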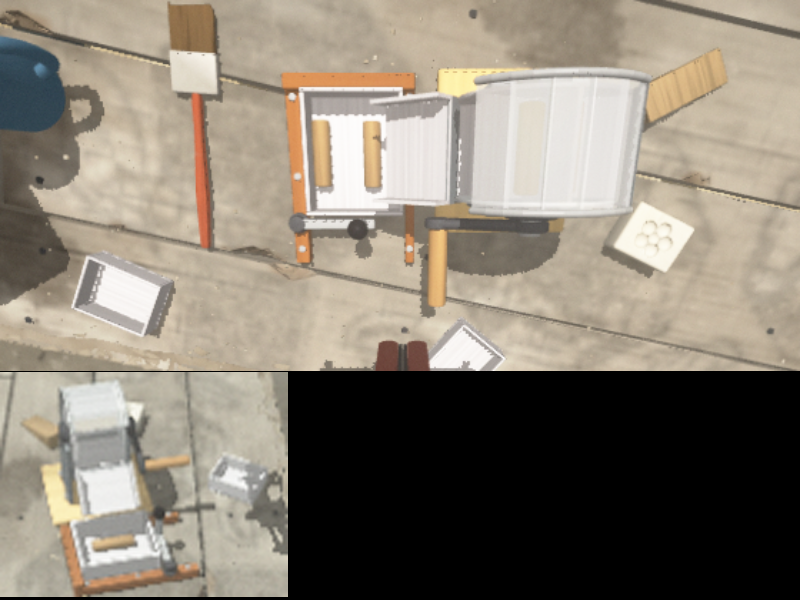

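The handle end at (437,305) gives a drum angle of about 2.0, past the second drop and well short of the third. Two toggles lie in the tray at (321,153) and (372,153), the tray is latched and home, and the bystanders in view haven't moved.

```bash
python3 -c "
from station import workorder
print(workorder.sign_off())"
```

```text
the job is handed in; nothing more can be done
None
```

The job is handed in at about 41 s: the tray is home and latched, two toggles dropped into it separately, and the drum stopped near 2.0 rad, short of the third drop; the wrist force reached about 76 N while cranking because the handle stuck against the fingers and then slipped free, and my check that the first toggle lay still was inconclusive, though it had roughly 6 s to settle.

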